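Stack the ampoule trays for the injection round

TASK

Make up the stack for the injection round on the dark pad in the steel tray, from the bottom up and square to the pad: first the ampoule tray with the red labels, on it the one with the blue labels, on that the amber glass, which is wanted first, and last the pale-blue lid, each nested fully home in the one below. It is glass: carry the trays level and set everything down without dropping it. Leave the green-label tray and everything else on the trolley where it is.

Things in the scene. Friction and masses are not known exactly. Their poses are not given: they have to be found in the camera images.
- red_tray_mid (a point): White open tray of eight ampoules of clear glass with a crimson-red label; 120 x 60 mm (x by y), 34 mm tall with plain upright sides above a foot 100 x 42 x 4 mm under its middle. The foot drops with 6 mm play into the open top of a like tray; nested trays rise by 30 mm each. 0.11 kg. Point: its centre, 17 mm above the foot's underside; x along its length, z up. Either way round will do.
- blue_tray_mid (a point): White open tray of eight ampoules of clear glass with a dark-blue label; 120 x 60 mm (x by y), 34 mm tall with plain upright sides above a foot 100 x 42 x 4 mm under its middle. The foot drops with 6 mm play into the open top of a like tray; nested trays rise by 30 mm each. 0.11 kg. Point: its centre, 17 mm above the foot's underside; x along its length, z up. Either way round will do.
- amber_tray_mid (a point): White open tray of eight ampoules of brown amber glass with a narrow white label; 120 x 60 mm (x by y), 34 mm tall with plain upright sides above a foot 100 x 42 x 4 mm under its middle. The foot drops with 6 mm play into the open top of a like tray; nested trays rise by 30 mm each. 0.11 kg. Point: its centre, 17 mm above the foot's underside; x along its length, z up. Either way round will do.
- lid_fin (a point): Pale-blue lid: plate 120 x 60 x 4 mm, a plug 100 x 42 x 4 mm under its middle on which it stands, and on top an upright grip fin 60 mm long (x), 12 mm thick (y), 24 mm tall. Point: the fin's centre, 12 mm above the plate, 20 mm above the plug's underside; z up. The plug drops with 6 mm play into a tray's open top; the point is then 33 mm above that tray's centre. 0.06 kg.
- pad (a point): Dark rubber non-slip pad, 140 x 80 mm (x by y), in the middle of a shallow bright steel instrument tray 230 x 160 mm with a rim 17 mm high. The steel tray does not move. The point is the centre of the pad's upper face, 5 mm above the work surface; x along its length, z up.
- green_tray_mid (a point): Not to be moved: a white ampoule tray just like the others, but its ampoules are of clear glass with a green label; 120 x 60 x 34 mm, the point at its centre, half-way up, x along its length.
- kidney_dish: Not to be moved: steel kidney dish with a syringe in it, about 190 x 105 mm and 42 mm tall, x along its length; its origin is at about the middle, on the work surface.
- gallipot: Not to be moved: small round steel cup with white swab balls in it, 62 mm across at the mouth, 34 mm tall; origin at the centre of its underside.
Not all that is in view belongs to the job. Leave any yellow look-alike of the part that bears lid_fin alone.

How it is judged (in metres and radians):
On the way, in this order (a step that is already met when the one before it is completed fails the run):
1. the red-label tray stands on the pad, released (horizontal distance between red_tray_mid and pad below 0.012 m and z of red_tray_mid in the frame of pad between 0.0145 and 0.0195 m and angle between the x axis of red_tray_mid and the x axis of pad, either way round below 0.17 rad and contact force between the fingers and red_tray below 0.1 N and linear speed of red_tray below 0.02 m/s), for 0.2 s.
2. the blue-label tray is nested on the red-label tray, released (horizontal distance between blue_tray_mid and red_tray_mid below 0.01 m and z of blue_tray_mid in the frame of red_tray_mid between 0.0275 and 0.0325 m and angle between the x axis of blue_tray_mid and the x axis of red_tray_mid, either way round below 0.17 rad and contact force between the fingers and blue_tray below 0.1 N and linear speed of blue_tray below 0.02 m/s), for 0.2 s.
3. the amber tray is nested on the blue-label tray, released (horizontal distance between amber_tray_mid and blue_tray_mid below 0.01 m and z of amber_tray_mid in the frame of blue_tray_mid between 0.0275 and 0.0325 m and angle between the x axis of amber_tray_mid and the x axis of blue_tray_mid, either way round below 0.17 rad and contact force between the fingers and amber_tray below 0.1 N and linear speed of amber_tray below 0.02 m/s), for 0.2 s.
4. the lid lies home on the amber tray, released (horizontal distance between lid_fin and amber_tray_mid below 0.01 m and z of lid_fin in the frame of amber_tray_mid between 0.0305 and 0.0355 m and angle between the x axis of lid_fin and the x axis of amber_tray_mid, either way round below 0.17 rad and contact force between the fingers and lid below 0.1 N and linear speed of lid below 0.02 m/s), for 0.2 s.
At the end, for the whole second after the job is handed in: Red tray flat on the pad (centres within 12 mm), blue nested in it, amber in that, lid home on top (each within 10 mm of the centre below and 2.5 mm of its seated height); each parallel to the one below within 0.17 rad, upright within 0.06 rad, at rest (horizontal distance between red_tray_mid and pad below 0.012 m and z of red_tray_mid in the frame of pad between 0.0145 and 0.0195 m and angle between the x axis of red_tray_mid and the x axis of pad, either way round below 0.17 rad and horizontal distance between blue_tray_mid and red_tray_mid below 0.01 m and z of blue_tray_mid in the frame of red_tray_mid between 0.0275 and 0.0325 m and angle between the x axis of blue_tray_mid and the x axis of red_tray_mid, either way round below 0.17 rad and horizontal distance between amber_tray_mid and blue_tray_mid below 0.01 m and z of amber_tray_mid in the frame of blue_tray_mid between 0.0275 and 0.0325 m and angle between the x axis of amber_tray_mid and the x axis of blue_tray_mid, either way round below 0.17 rad and horizontal distance between lid_fin and amber_tray_mid below 0.01 m and z of lid_fin in the frame of amber_tray_mid between 0.0305 and 0.0355 m and angle between the x axis of lid_fin and the x axis of amber_tray_mid, either way round below 0.17 rad and angle between each of red_tray_mid, blue_tray_mid, amber_tray_mid, lid_fin's own z axis and vertical below 0.06 rad and linear speed of each of red_tray, blue_tray, amber_tray, lid below 0.02 m/s); the robot touches nothing.
It fails at once if a bystander is shifted by more than 20 mm (distance of any of green_tray_mid, kidney_dish, gallipot from where it was at the start of the episode above 0.02 m).
It fails at once if a tray of ampoules or the lid is dropped (it falls freely from more than about 25 mm) ((linear speed of red_tray above 0.7 m/s and contact force between the fingers and red_tray below 0.1 N) or (linear speed of blue_tray above 0.7 m/s and contact force between the fingers and blue_tray below 0.1 N) or (linear speed of amber_tray above 0.7 m/s and contact force between the fingers and amber_tray below 0.1 N) or (linear speed of lid above 0.7 m/s and contact force between the fingers and lid below 0.1 N)).
It fails at once if a tray of ampoules is tipped by more than 0.5 rad (angle between any of red_tray_mid, blue_tray_mid, amber_tray_mid, green_tray_mid's own z axis and vertical above 0.5 rad).
It also fails if it takes over 99 s, if anything falls off the work surface, if the arm or the gripper's body presses on something with over 40 N, if the wrist force passes 120 N, or if a joint passes its speed limit or range.

ROBOT

A 6-joint arm with a two-finger parallel gripper is mounted at the origin on the work surface. World frame = base frame: x ahead of the robot, y to its left, z up, the work surface at z = 0. Lengths are in mm, angles in rad, forces in N, time in s.
With the tool pointing down it reaches from about 300 to 775 mm from the base axis. Payload 14.6 kg.
Tool frame: the origin (TCP) lies on the centre line of the jaws, within the pads' length; the fingertips stand ahead of it and the grasp point (between the pads) is the TCP (manip.tip_reach is the z of the fingertips in the tool frame, in mm); z points along the fingers, y is the direction in which the jaws open and shut (so a half turn about z gives the same grasp; the last joint's range is limited). The gripper opens to 94 mm and grips with 3 to 60 N. Pads are 16 mm wide; open, the fingers measure 119 mm over their backs; the gripper's body (75 mm by 177 mm) begins 78 mm behind the grasp point.
Start: joints at [-1.404, 0.3, 1.521, -0, 1.321, -0.067], TCP at [127.415, -535.028, 190.746] pointing down, gripper open.
Joint ranges: [-3.03, 3.03], [-0.79, 2.21], [0.23, 2.52], [-1.04, 4.18], [0, 3.07], [-2.55, 2.55]. Speed limits (rad/s): [2.22, 2.22, 2.57, 3.14, 3.14, 3.14].

INTERFACE

Orientations are given as [roll, pitch, yaw] about the fixed x, y, z axes, in that order (R = Rz(yaw) Ry(pitch) Rx(roll)).
In Python, from cell import manip, camera, search_frame, masks_of, tip_of gives the robot as it stands.
- The arm moves only by the tool send_rows, never from a script. Its argument "plan" is a list of rows, each an object with "travel": the shift along the tool's x, y, z in mm, a list of three; "delta_rot": the turn, a rotation vector about the tool's x, y, z in degrees, a list of three; "fingers": the gripper's target within -1 to 1 (shut at 1, half-way at 0, fully open at -1). In form: [{"travel": [dx, dy, dz], "delta_rot": [wx, wy, wz], "fingers": fingers}, ...]. A call has 1 to 20 rows; each row shifts and turns the commanded pose from where the row before left it, along the tool's axes as they then stand; what a row does not reach is not made up. A row lasts 1/8 s, in which the tool goes at most 62.5 mm and 10.7 degrees, less where a joint would pass 70% of its speed; a pose out of reach is approached as far as the arm can. A call is refused whole if a number of a shift passes 62.5 or a number of a turn 10.7, either way. A call with a gripper value outside its range is refused whole. The fingers move at their own pace and stop on an object; "grip_force" is the grip in N (left out, the last holds). Time passes only in rows, so rows that do not move let the fingers close. It gives the time, the measured TCP pose, the force and the opening at its end, in the units of the state.
- manip.read_state(): the state, without advancing time (a new reading comes with each control period).
- camera(name): name is "scene" or "side" or "wrist"; returns a dict with "color" (480x640x3 uint8, red, green, blue), "z_map" (480x640 float32, mm along the optical axis (not along the pixel's ray), 0 where there is no reading), "fov_y" (degrees; the focal length in pixels is half the picture's height over the tangent of half this angle, whatever the lens; pixels are square), "cx", "cy" (the principal point, pixels), "world_from_camera" (4x4, takes a point from camera to world coordinates); the wrist camera has in their place "tool_from_camera" (4x4, takes a point from camera to tool coordinates, whose origin is the TCP and whose axes are the flange's). Camera axes: x right, y up, looking along -z (the intrinsics and any distortion apply to the point x, -y, -z); pixel columns grow to the right and rows downward; lengths in mm; the calibration is good to about 2 mm. A picture is of the moment at which its call begins: read the wrist's pose just before it.
- manip.sign_off(): hands the job in, once; it reports no verdict.
Trained networks look in the newest picture that a camera, given by its name, has taken for a name from the list of things; names that differ only in an ending like _2 or _b are one class to them, and where a whole thing is asked for, a point or a joint stands for the part that bears it (a point fixed in the world has none). Each returns a list of dicts, best first, with "confidence" (0 to 1); they miss things now and then, are a little off and sometimes report something else, mostly with a low value. They report only what shows in the picture. A call takes as long as a camera call. They do not tell look-alikes from the thing itself.
- search_frame(name, camera): "at" ([x, y, z] in mm, in the coordinates of the camera as it stood for that picture, good to about 4 mm: the middle of the surface that is visible of it).
- masks_of(name, camera): "region" (480x640 bool, what is visible of it).
- tip_of(name, camera): "at" ([x, y, z] in mm, in the coordinates of the camera as it stood for that picture, good to about 4 mm: a listed point, or the origin of a listed thing).
The state is a dict: "clock": time; "joints": joint angles; "qd": joint speeds; "effort": joint torques, N m; "eef_pos": TCP position; "eef_rot": TCP orientation; "wrist_force": force on the tool from outside, world axes, zero at the start; "moment": the same for the moment, N m; "finger_gap": finger opening in mm.
Only numpy, scipy, OpenCV 4.12 (cv2) and the standard library are available. Lean on these libraries where they do the work, as an engineer would, in place of code of your own. Each camera call takes 0.05 s, during which the arm holds its last target. There are 200 camera calls.

## Working session

There is one attempt and no reset: what is moved stays moved. The work goes in short steps, Python scripts to look and compute and a tool call to move; the robot and the scene stay as the last step left them, time stands still between calls to the robot, and variables do not carry over. Pictures are saved under pics/ and viewed, about 12 in all and at most 16, crops included, and the job is handed in when it is done.

Besides the shell and the picture viewer there is one more tool, called by a JSON object that holds its "fn" and its "kwargs". send_rows: Moves the arm, as the interface text tells. Its arguments: {"type":"object","properties":{"plan":{"type":"array"},"grip_force":{"type":"number"}},"required":["plan"]}

```bash
mkdir -p pics; ls; cat > h.py <<'E'
import numpy as np, cv2
from cell import manip, camera, search_frame, masks_of, tip_of
from scipy.spatial.transform import Rotation as R
def W(c,st=None):
    if 'world_from_camera' in c: return np.array(c['world_from_camera'])
    T=np.eye(4);T[:3,:3]=R.from_euler('xyz',st['eef_rot']).as_matrix();T[:3,3]=st['eef_pos']
    return T@np.array(c['tool_from_camera'])
def shot(n):
    st=manip.read_state(); c=camera(n); return c,W(c,st)
def tw(T,p): return (T@np.r_[p,1])[:3]
def cloud(c,T):
    f=240/np.tan(np.radians(c['fov_y'])/2); v,u=np.mgrid[:480,:640]; z=c['z_map']
    P=np.stack([(u-c['cx'])/f*z,-(v-c['cy'])/f*z,-z,np.ones_like(z)],-1)
    return (P@T.T)[...,:3]
def save(c,n): cv2.imwrite('pics/'+n+'.png',c['color'][...,::-1])
E
python3 - <<'E'
from h import *
print(manip.read_state(), getattr(manip,'tip_reach',None))
for n in ['scene','side']:
    c,T=shot(n); save(c,n+'0'); print(n,T.round(2).tolist(),c['fov_y'],c['cx'],c['cy'],[k for k in c])
    for o in ['red_tray_mid','blue_tray_mid','amber_tray_mid','green_tray_mid','lid_fin','pad','kidney_dish','gallipot']:
        print(o,[(round(d['confidence'],2),tw(T,d['at']).round().tolist()) for d in tip_of(o,n)[:3]])
E
```

```text
pics
{'clock': 0.0, 'joints': array([-1.40361007e+00,  3.00461135e-01,  1.52159043e+00, -2.43441509e-06,
        1.32070281e+00, -6.65984614e-02]), 'qd': array([-0.00077522,  0.00152216,  0.00085013, -0.00123159, -0.00054663,
       -0.00010222]), 'effort': array([ 1.55539987e-03, -5.31806445e+01, -3.52734089e+01,  7.09376112e-02,
        2.44841102e-02, -9.99825852e-05]), 'eef_pos': array([ 127.36332917, -534.75732431,  190.18785227]), 'eef_rot': array([-3.14043334e+00, -7.49595401e-05,  2.33785275e-01]), 'wrist_force': array([0.35153965, 0.79034445, 0.56894079]), 'moment': array([-0.02718257,  0.01679617,  0.00702195]), 'finger_gap': 93.67488742486915} 19.0
scene [[-0.71, -0.51, 0.49, 1238.97], [0.71, -0.5, 0.5, 784.36], [-0.0, 0.7, 0.71, 1050.33], [0.0, 0.0, 0.0, 1.0]] 47.44413989764514 336.7282450069496 240.5767125657648 ['color', 'z_map', 'fov_y', 'cx', 'cy', 'world_from_camera']
red_tray_mid [(0.67, [464.0, 12.0, 19.0]), (0.63, [439.0, 148.0, 12.0])]
blue_tray_mid [(0.88, [439.0, 150.0, 11.0])]
amber_tray_mid [(0.87, [656.0, -133.0, 12.0])]
green_tray_mid [(0.62, [455.0, -140.0
[... 179 characters left out ...]
, -138.0, 15.0]), (0.56, [647.0, 12.0, -3.0])]
side [[-0.99, 0.1, -0.13, 363.66], [-0.17, -0.54, 0.82, 1202.28], [0.01, 0.84, 0.55, 790.89], [0.0, 0.0, 0.0, 1.0]] 50.890092020601394 313.6917154999559 248.79249100577573 ['color', 'z_map', 'fov_y', 'cx', 'cy', 'world_from_camera']
red_tray_mid [(0.7, [471.0, 7.0, 17.0]), (0.28, [442.0, 147.0, 21.0])]
blue_tray_mid [(0.73, [439.0, 148.0, 25.0])]
amber_tray_mid [(0.83, [662.0, -137.0, 15.0]), (0.44, [494.0, 356.0, 5.0])]
green_tray_mid [(0.66, [459.0, -140.0, 17.0])]
lid_fin [(0.89, [630.0, 138.0, 19.0])]
pad [(0.58, [493.0, 356.0, 5.0]), (0.52, [648.0, 7.0, -2.0])]
kidney_dish [(0.74, [474.0, -373.0, 1.0])]
gallipot [(0.61, [651.0, 8.0, -1.0])]
```

View pics/scene0.png

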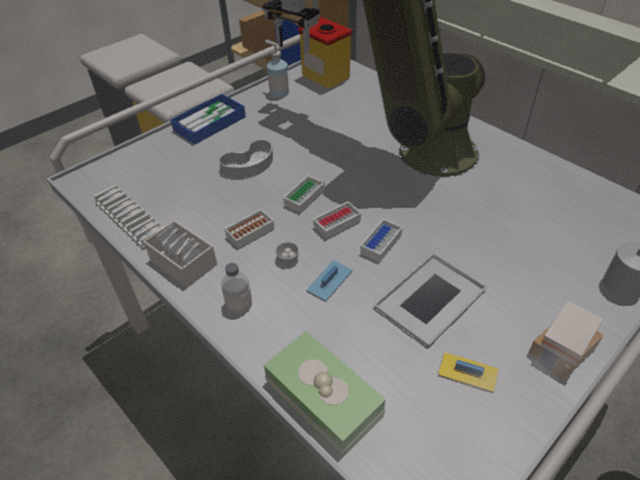

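View pics/side0.png

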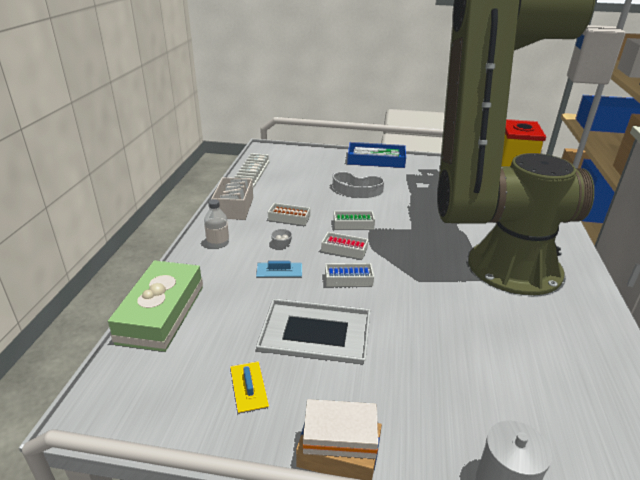

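```bash
cat >> h.py <<'E'
def rect(P,xy,zlo,zhi,r=85):
    q=P.reshape(-1,3); q=q[(np.hypot(q[:,0]-xy[0],q[:,1]-xy[1])<r)&(q[:,2]>zlo)&(q[:,2]<zhi)]
    (cx,cy),(w,h),a=cv2.minAreaRect(q[:,:2].astype(np.float32))
    if w<h: w,h,a=h,w,a+90
    a=(a+90)%180-90
    return [round(float(x),1) for x in (cx,cy,w,h,a)],len(q),np.percentile(q[:,2],[50,98]).round(1).tolist()
E
python3 - <<'E'
from h import *
for n in ['scene','side']:
    c,T=shot(n); P=cloud(c,T)
    for o,xy in dict(red=(467,10),blue=(439,149),amber=(659,-135),green=(457,-140)).items(): print(n,o,rect(P,xy,26,45))
    print('lid plate',rect(P,(628,137),4,45),'fin',rect(P,(628,137),18,45)); print('gp',rect(P,(649,9),20,45,60))
    g=c['color'].astype(int).max(-1); m=(g<75)&(np.hypot(P[...,0]-492,P[...,1]-353)<95)&(P[...,2]<15)
    print('pad',rect(P[m],(492,353),-5,12,95),'steel',rect(P,(492,353),12,30,160))
E
```

```text
scene red ([468.1, 8.7, 123.4, 67.7, -7.6], 347, [29.6, 35.7])
scene blue ([440.0, 146.3, 125.7, 63.8, 13.3], 330, [29.9, 36.6])
scene amber ([658.1, -136.3, 122.1, 68.4, -4.6], 356, [30.2, 36.8])
scene green ([456.6, -136.9, 127.2, 64.6, 11.0], 286, [29.8, 36.8])
lid plate ([630.1, 134.0, 151.1, 135.3, -62.1], 865, [8.0, 32.7]) fin ([626.1, 140.5, 61.7, 14.8, 12.3], 138, [29.1, 34.5])
gp ([649.7, 8.0, 65.3, 59.8, 51.8], 285, [26.2, 36.4])
pad ([492.6, 355.3, 139.0, 78.0, 0.8], 1123, [4.4, 8.7]) steel ([492.8, 354.3, 241.7, 168.5, 0.8], 614, [15.1, 19.3])
side red ([469.2, 8.7, 120.8, 71.4, -8.4], 464, [30.0, 38.0])
side blue ([441.6, 149.9, 120.8, 69.7, 10.7], 570, [30.0, 37.7])
side amber ([660.0, -134.6, 120.9, 68.9, -4.6], 383, [30.3, 37.8])
side green ([458.7, -136.0, 120.9, 71.3, 12.5], 366, [30.0, 37.4])
lid plate ([627.5, 136.6, 162.2, 161.0, -33.9], 781, [10.0, 33.4]) fin ([626.7, 143.3, 58.1, 14.8, 10.7], 150, [28.4, 36.1])
gp ([651.7, 9.6, 64.7, 57.5, -78.1], 253, [28.3, 37.6])
pad ([493.2, 357.7, 137.2, 81.8, 0.7], 1411, [6.6, 9.6]) steel ([494.3, 355.9, 237.5, 172.5, 1.4], 803, [16.9, 20.4])
```

Scene view: red at (338,219), blue (380,240), amber (249,229), green (303,194, leave), pale-blue lid at (330,281) (the yellow one at (468,371) is the decoy), and pad at (431,298). The side view agrees. I'm moving above the red tray.

{"fn": "send_rows", "kwargs": {"plan": [{"travel":[0,0,0],"delta_rot":[0,0,7.1],"fingers":-1},{"travel":[0,0,0],"delta_rot":[0,0,7.1],"fingers":-1},{"travel":[0,0,0],"delta_rot":[0,0,7.1],"fingers":-1},{"travel":[16.4,-36.6,0],"delta_rot":[0,0,0],"fingers":-1},{"travel":[16.4,-36.6,0],"delta_rot":[0,0,0],"fingers":-1},{"travel":[16.4,-36.6,0],"delta_rot":[0,0,0],"fingers":-1},{"travel":[16.4,-36.6,0],"delta_rot":[0,0,0],"fingers":-1},{"travel":[16.4,-36.6,0],"delta_rot":[0,0,0],"fingers":-1},{"travel":[16.4,-36.6,0],"delta_rot":[0,0,0],"fingers":-1},{"travel":[16.4,-36.6,0],"delta_rot":[0,0,0],"fingers":-1},{"travel":[16.4,-36.6,0],"delta_rot":[0,0,0],"fingers":-1},{"travel":[16.4,-36.6,0],"delta_rot":[0,0,0],"fingers":-1},{"travel":[16.4,-36.6,0],"delta_rot":[0,0,0],"fingers":-1},{"travel":[16.4,-36.6,0],"delta_rot":[0,0,0],"fingers":-1},{"travel":[16.4,-36.6,0],"delta_rot":[0,0,0],"fingers":-1},{"travel":[16.4,-36.6,0],"delta_rot":[0,0,0],"fingers":-1},{"travel":[16.4,-36.6,0],"delta_rot":[0,0,0],"fingers":-1},{"travel":[16.4,-36.6,0],"delta_rot":[0,0,0],"fingers":-1},{"travel":[16.4,-36.6,0],"delta_rot":[0,0,0],"fingers":-1}], "grip_force": 15}}

```text
clock: 3.38
eef_pos: [468.5, 10.2, 190.9]
eef_rot: [3.142, -0.0, -0.138]
wrist_force: [0.5, -0.9, 0.0]
finger_gap: 93.9
```

{"fn": "send_rows", "kwargs": {"plan": [{"travel":[0,0,0],"delta_rot":[0,0,0],"fingers":-1},{"travel":[0,0,0],"delta_rot":[0,0,0],"fingers":-1}]}}

```text
clock: 3.62
eef_pos: [467.6, 8.6, 190.6]
eef_rot: [3.141, 0.0, -0.138]
wrist_force: [0.0, -0.6, 0.6]
finger_gap: 93.8
```

```bash
cat >> h.py <<'E'
def rel(x,y,z,yaw_deg):
    st=manip.read_state(); p=np.array(st['eef_pos']); y0=st['eef_rot'][2]; w=np.degrees(y0)-yaw_deg
    a=np.radians(yaw_deg); d=np.array([x,y,z])-p
    print('turn first about tool z deg',round(w,1),'then travel',np.round([np.cos(a)*d[0]+np.sin(a)*d[1],np.sin(a)*d[0]-np.cos(a)*d[1],-d[2]],1),'clock',round(st['clock'],2),'tcp',p.round(1),'rot',np.round(st['eef_rot'],3),'gap',round(st['finger_gap'],1))
E
python3 - <<'E'
from h import *
c,T=shot('wrist'); save(c,'w1'); P=cloud(c,T)
print(T.round(2).tolist(), c['fov_y'])
print(rect(P,(468,9),26,45)); print(rect(P,(468,9),31,45))
rel(468,9,26,-8)
E
```

```text
[[-0.14, 0.95, 0.27, 545.56], [-0.99, -0.13, -0.04, -2.43], [-0.0, -0.27, 0.96, 384.43], [0.0, 0.0, 0.0, 1.0]] 64.78913171673419
([466.8, 6.9, 120.2, 60.1, -8.5], 2210, [32.9, 35.2])
([466.8, 6.9, 120.2, 60.1, -8.5], 1280, [33.9, 35.4])
turn first about tool z deg 0.1 then travel [  0.4  -0.7 164.8] clock 3.67 tcp [467.5   8.3 190.8] rot [ 3.141  0.    -0.138] gap 94.1
```

View pics/w1.png

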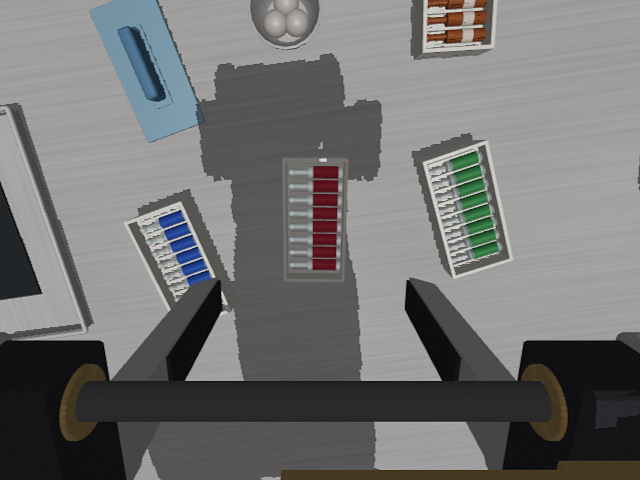

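The wrist view shows the red tray at (315,220) with crimson labels, blue at left and green at right. Its fit is 120.2 x 60.1 mm, which matches. Next I descend and grip.

{"fn": "send_rows", "kwargs": {"plan": [{"travel":[-0.5,1.5,25],"delta_rot":[0,0,0.6],"fingers":-1},{"travel":[0,0,25],"delta_rot":[0,0,0],"fingers":-1},{"travel":[0,0,25],"delta_rot":[0,0,0],"fingers":-1},{"travel":[0,0,25],"delta_rot":[0,0,0],"fingers":-1},{"travel":[0,0,25],"delta_rot":[0,0,0],"fingers":-1},{"travel":[0,0,20],"delta_rot":[0,0,0],"fingers":-1},{"travel":[0,0,10],"delta_rot":[0,0,0],"fingers":-1},{"travel":[0,0,10],"delta_rot":[0,0,0],"fingers":-1},{"travel":[0,0,0],"delta_rot":[0,0,0],"fingers":-1},{"travel":[0,0,0],"delta_rot":[0,0,0],"fingers":0.6},{"travel":[0,0,0],"delta_rot":[0,0,0],"fingers":0.6},{"travel":[0,0,0],"delta_rot":[0,0,0],"fingers":0.6},{"travel":[0,0,0],"delta_rot":[0,0,0],"fingers":0.6},{"travel":[0,0,0],"delta_rot":[0,0,0],"fingers":0.6},{"travel":[0,0,0],"delta_rot":[0,0,0],"fingers":0.6}], "grip_force": 15}}

```text
clock: 5.55
eef_pos: [467.1, 7.5, 25.7]
eef_rot: [3.142, 0.0, -0.148]
wrist_force: [-0.3, -0.4, 0.6]
finger_gap: 37.3
```

```bash
python3 - <<'E'
from h import *
c,T=shot('wrist'); print(manip.read_state()['finger_gap'])
s,Ts=shot('side'); 
im=np.hstack([cv2.resize(c['color'],(400,300)),cv2.resize(s['color'][170:350,200:440],(400,300))]); cv2.imwrite('pics/w2.png',im[...,::-1])
print(rect(cloud(s,Ts),(468,9),26,45))
E
```

```text
33.32673689858064
([470.0, 9.6, 122.2, 68.6, -6.3], 400, [30.9, 39.7])
```

View pics/w2.png

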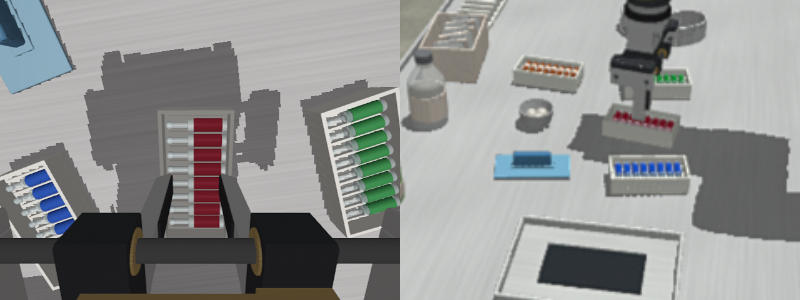

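```bash
python3 - <<'E'
from h import *
c,T=shot('wrist'); st=manip.read_state(); print(st['finger_gap'],st['wrist_force'],st['eef_pos']); P=cloud(c,T)
print(np.linalg.norm(c['tool_from_camera']), np.array(c['tool_from_camera']).round(2).tolist())
for v in range(250,345,12): print(v,[tuple(P[v,u].round().astype(int)) for u in range(225,420,15)])
E
```

```text
25.238525724586317 [0.36150418 0.54179621 0.51937651] [467.13596742   7.491617    25.73382807]
209.19876542248076 [[-0.0, 0.96, 0.27, 78.73], [1.0, 0.0, 0.0, 0.27], [0.0, 0.27, -0.96, -193.81], [0.0, 0.0, 0.0, 1.0]]
250 [(np.int64(487), np.int64(58), np.int64(0)), (np.int64(486), np.int64(49), np.int64(1)), (np.int64(484), np.int64(41), np.int64(-1)), (np.int64(490), np.int64(27), np.int64(24)), (np.int64(488), np.int64(20), np.int64(22)), (np.int64(487), np.int64(11), np.int64(23)), (np.int64(487), np.int64(3), np.int64(26)), (np.int64(486), np.int64(-5), np.int64(27)), (np.int64(484), np.int64(-13), np.int64(26)), (np.int64(483), np.int64(-21), np.int64(25)), (np.int64(473), np.int64(-32), np.int64(0)), (np.int64(472), np.int64(-41), np.int64(0)), (np.int64(470), np.int64(-50), np.int64(-1))]
262 [(np.int64(480), np.int64(60), np.int64(1)), (np.int64(478), np.int64(51), np.int64(1)), (np.int64(477), np.int64(42), np.int64(0)), (np.int64(481), np.int64(30), np.int64(17)), (np.int64(479), np.int64(22), np.int64(16)), (np.int64(478), np.int64(13), np.int64(16)), (np.int64(479), np.int
[... 3131 characters left out ...]
8), np.int64(88)), (np.int64(424), np.int64(-36), np.int64(1)), (np.int64(422), np.int64(-46), np.int64(-1))]
334 [(np.int64(432), np.int64(70), np.int64(0)), (np.int64(481), np.int64(32), np.int64(98)), (np.int64(480), np.int64(26), np.int64(98)), (np.int64(478), np.int64(22), np.int64(95)), (np.int64(438), np.int64(28), np.int64(22)), (np.int64(436), np.int64(20), np.int64(22)), (np.int64(437), np.int64(11), np.int64(25)), (np.int64(435), np.int64(2), np.int64(25)), (np.int64(435), np.int64(-6), np.int64(26)), (np.int64(475), np.int64(-11), np.int64(98)), (np.int64(474), np.int64(-16), np.int64(97)), (np.int64(416), np.int64(-35), np.int64(1)), (np.int64(413), np.int64(-45), np.int64(-1))]
```

```bash
python3 - <<'E'
from h import *
print(manip.tip_reach,[a for a in dir(manip) if a[0]!='_'])
c,T=shot('wrist'); st=manip.read_state(); print(st['finger_gap']); P=cloud(c,T)@np.eye(3)
Rt=R.from_euler('xyz',st['eef_rot']).as_matrix(); Q=(P-st['eef_pos'])@Rt
m=(np.abs(Q[...,0])<16)&(P[...,2]>38)&(P[...,2]<75); q=Q[m]
v,u=np.where(m); print(len(q), v.min(),v.max(),u.min(),u.max())
for s in (q[:,1]>0,q[:,1]<0):
    a=q[s]; i=np.argsort(-a[:,2])[:12]; print(a[i].round(1).tolist())
E
```

```text
19.0 ['Unreachable', 'read_state', 'sign_off', 'tip_reach']
21.65349559908814
1840 277 343 254 373
[[10.0, 14.9, -14.4], [8.4, 13.9, -14.4], [10.2, 15.3, -15.0], [9.9, 15.3, -15.6], [8.3, 13.3, -15.6], [8.9, 14.3, -15.8], [10.0, 16.3, -15.9], [10.1, 14.8, -16.0], [9.0, 13.3, -16.1], [10.1, 15.7, -16.1], [9.6, 17.8, -16.3], [9.6, 17.2, -16.3]]
[[9.9, -14.0, -14.0], [8.4, -13.0, -14.5], [8.6, -12.4, -15.0], [10.4, -14.4, -15.5], [9.9, -14.9, -15.6], [9.9, -15.9, -15.6], [10.0, -14.4, -15.7], [8.9, -13.4, -15.7], [9.5, -15.9, -15.8], [8.5, -12.9, -16.0], [8.5, -12.3, -16.0], [10.2, -15.3, -16.4]]
```

The gripper closed without touching the tray. The depth shows the real fingertips about 15 mm behind the TCP (tool z ≈ −15), not 19 mm ahead. I'll open, go about 30 mm lower and try again.

{"fn": "send_rows", "kwargs": {"plan": [{"travel":[0,0,0],"delta_rot":[0,0,0],"fingers":-1},{"travel":[0,0,0],"delta_rot":[0,0,0],"fingers":-1},{"travel":[0,0,0],"delta_rot":[0,0,0],"fingers":-1},{"travel":[0,0,0],"delta_rot":[0,0,0],"fingers":-1},{"travel":[0,0,0],"delta_rot":[0,0,0],"fingers":-1},{"travel":[0,0,0],"delta_rot":[0,0,0],"fingers":-1},{"travel":[0,0,0],"delta_rot":[0,0,0],"fingers":-1},{"travel":[0,0,0],"delta_rot":[0,0,0],"fingers":-1},{"travel":[0,0,0],"delta_rot":[0,0,0],"fingers":-1}]}}

```text
clock: 6.88
eef_pos: [467.1, 7.5, 25.7]
eef_rot: [-3.142, 0.0, -0.148]
wrist_force: [0.2, 0.6, -0.4]
finger_gap: 93.9
```

```bash
python3 - <<'E'
from h import *
c,T=shot('wrist'); st=manip.read_state(); print(st['finger_gap']); P=cloud(c,T)
Rt=R.from_euler('xyz',st['eef_rot']).as_matrix(); Q=(P-st['eef_pos'])@Rt
m=(np.abs(Q[...,0])<16)&(np.abs(Q[...,1])<70)&(P[...,2]>3)&(P[...,2]<75); q=Q[m]
for s in (q[:,1]>35,q[:,1]<-35):
    a=q[s]; i=np.argsort(-a[:,2])[:200:20]; print(a[i].round(1).tolist())
print(rect(P,(467,7),31,38))
s,T=shot('side'); P=cloud(s,T); q=((P-st['eef_pos'])@Rt).reshape(-1,3)
q=q[(np.abs(q[:,0])<15)&(np.abs(q[:,1])<65)&(np.abs(q[:,1])>33)&(q[:,2]>-60)&(q[:,2]<22)]; 
for k in (q[:,1]>0,q[:,1]<0): a=q[k]; print('side',len(a),a[np.argsort(-a[:,2])][:12].round(0).tolist())
E
```

```text
94.22356665988504
[[9.6, 49.5, -13.3], [-6.0, 47.5, -15.5], [9.7, 51.2, -16.5], [3.4, 47.5, -17.0], [6.5, 47.6, -17.9], [-2.9, 47.6, -18.6], [2.4, 47.5, -19.5], [4.7, 47.7, -20.0], [10.3, 53.0, -20.7], [6.4, 47.3, -21.4]]
[[4.8, -46.9, -13.5], [6.0, -46.4, -15.3], [8.7, -48.0, -16.4], [10.1, -51.6, -17.2], [2.3, -46.5, -17.9], [10.1, -51.8, -18.7], [8.8, -47.2, -19.4], [2.1, -46.5, -20.0], [9.9, -54.1, -20.8], [10.1, -50.5, -21.4]]
([468.7, 6.8, 116.9, 60.4, -8.5], 3454, [33.8, 35.2])
side 60 [[0.0, 50.0, -14.0], [8.0, 48.0, -17.0], [-4.0, 46.0, -17.0], [3.0, 48.0, -18.0], [-7.0, 45.0, -18.0], [10.0, 43.0, -19.0], [12.0, 48.0, -19.0], [-1.0, 46.0, -20.0], [-4.0, 47.0, -20.0], [-2.0, 50.0, -21.0], [3.0, 48.0, -21.0], [4.0, 41.0, -21.0]]
side 116 [[-14.0, -51.0, 22.0], [-4.0, -44.0, 22.0], [4.0, -47.0, 22.0], [-14.0, -62.0, 21.0], [-2.0, -36.0, 21.0], [5.0, -44.0, 21.0], [8.0, -33.0, 15.0], [5.0, -33.0, 15.0], [10.0, -35.0, 14.0], [-15.0, -34.0, 13.0], [12.0, -39.0, 12.0], [11.0, -35.0, 11.0]]
```

{"fn": "send_rows", "kwargs": {"plan": [{"travel":[0,0,10],"delta_rot":[0,0,0],"fingers":-1},{"travel":[0,0,10],"delta_rot":[0,0,0],"fingers":-1},{"travel":[0,0,6],"delta_rot":[0,0,0],"fingers":-1},{"travel":[0,0,4.5],"delta_rot":[0,0,0],"fingers":-1},{"travel":[0,0,0],"delta_rot":[0,0,0],"fingers":-1},{"travel":[0,0,0],"delta_rot":[0,0,0],"fingers":0.6},{"travel":[0,0,0],"delta_rot":[0,0,0],"fingers":0.6},{"travel":[0,0,0],"delta_rot":[0,0,0],"fingers":0.6},{"travel":[0,0,0],"delta_rot":[0,0,0],"fingers":0.6},{"travel":[0,0,0],"delta_rot":[0,0,0],"fingers":0.6},{"travel":[0,0,0],"delta_rot":[0,0,0],"fingers":0.6},{"travel":[0,0,0],"delta_rot":[0,0,0],"fingers":0.6}], "grip_force": 15}}

```text
clock: 8.48
eef_pos: [467.2, 7.5, -4.7]
eef_rot: [-3.142, -0.0, -0.148]
wrist_force: [-1.8, -0.3, 3.4]
finger_gap: 59.7
```

{"fn": "send_rows", "kwargs": {"plan": [{"travel":[0,0,-5],"delta_rot":[0,0,0],"fingers":0.6},{"travel":[0,0,-15],"delta_rot":[0,0,0],"fingers":0.6},{"travel":[0,0,-25],"delta_rot":[0,0,-4.7],"fingers":0.6},{"travel":[0,0,-25],"delta_rot":[0,0,-4.7],"fingers":0.6},{"travel":[0,0,-25],"delta_rot":[0,0,0],"fingers":0.6},{"travel":[0,0,-15],"delta_rot":[0,0,0],"fingers":0.6},{"travel":[3,-15,0],"delta_rot":[0,0,0],"fingers":0.6},{"travel":[3,-30,0],"delta_rot":[0,0,0],"fingers":0.6},{"travel":[3,-30,0],"delta_rot":[0,0,0],"fingers":0.6},{"travel":[3,-30,0],"delta_rot":[0,0,0],"fingers":0.6},{"travel":[3,-30,0],"delta_rot":[0,0,0],"fingers":0.6},{"travel":[3,-30,0],"delta_rot":[0,0,0],"fingers":0.6},{"travel":[3,-30,0],"delta_rot":[0,0,0],"fingers":0.6},{"travel":[3,-30,0],"delta_rot":[0,0,0],"fingers":0.6},{"travel":[3,-30,0],"delta_rot":[0,0,0],"fingers":0.6},{"travel":[3,-30,0],"delta_rot":[0,0,0],"fingers":0.6},{"travel":[1.5,-30,0],"delta_rot":[0,0,0],"fingers":0.6},{"travel":[0,-20,0],"delta_rot":[0,0,0],"fingers":0.6},{"travel":[0,-12.5,0],"delta_rot":[0,0,0],"fingers":0.6},{"travel":[0,0,0],"delta_rot":[0,0,0],"fingers":0.6}]}}

```text
clock: 10.98
eef_pos: [492.9, 355.8, 104.9]
eef_rot: [3.141, 0.0, 0.016]
wrist_force: [-0.4, 0.2, -0.9]
finger_gap: 59.9
```

```bash
cat > pad.py <<'E'
from h import *
c,T=shot('wrist'); st=manip.read_state(); P=cloud(c,T); save(c,'pad')
print('held',rect(P,st['eef_pos'][:2],st['eef_pos'][2]+30,st['eef_pos'][2]+44,75))
hsv=cv2.cvtColor(c['color'],cv2.COLOR_RGB2HSV)
print('steel rim',rect(P,(493,355),12,24,150))
m=(c['color'].max(-1)<75)&(P[...,2]<12)&(P[...,2]>1)&(np.abs(P[...,0]-493)<85)&(np.abs(P[...,1]-355)<50)
print('pad',rect(P[m],(493,355),0,12,95))
rel(493,355,0,0.9)
E
python3 pad.py
```

```text
held ([492.5, 355.2, 120.9, 84.0, 1.0], 11046, [140.7, 146.5])
steel rim ([491.8, 353.3, 238.1, 167.3, 0.7], 5796, [15.7, 17.5])
pad ([551.9, 354.6, 80.2, 20.4, -89.1], 2921, [4.9, 6.3])
turn first about tool z deg 0.0 then travel [-1.00e-01  2.00e-01  1.05e+02] clock 11.03 tcp [493.1 355.2 105. ] rot [3.141 0.    0.016] gap 59.9
```

View pics/pad.png

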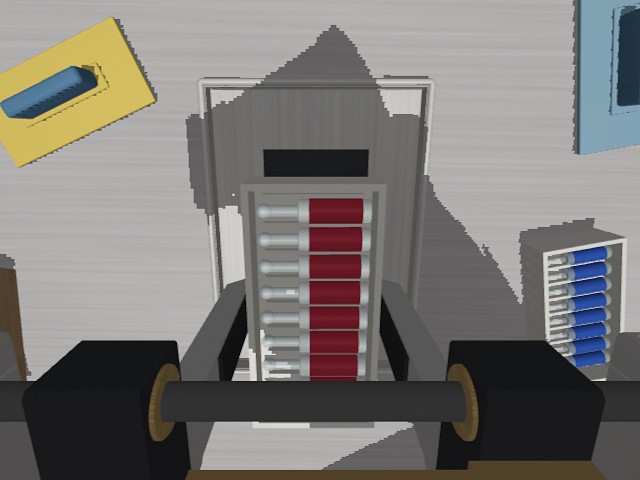

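The wrist view shows the held red tray level above the steel tray, with the pad's front edge at (315,162). The pad is about 0.5–1 mm off in x and y. Lowering now.

{"fn": "send_rows", "kwargs": {"plan": [{"travel":[-0.5,1,10],"delta_rot":[0,0,0],"fingers":0.6},{"travel":[0,0,20],"delta_rot":[0,0,0],"fingers":0.6},{"travel":[0,0,20],"delta_rot":[0,0,0],"fingers":0.6},{"travel":[0,0,20],"delta_rot":[0,0,0],"fingers":0.6},{"travel":[0,0,15],"delta_rot":[0,0,0],"fingers":0.6},{"travel":[0,0,8],"delta_rot":[0,0,0],"fingers":0.6},{"travel":[0,0,5],"delta_rot":[0,0,0],"fingers":0.6},{"travel":[0,0,3],"delta_rot":[0,0,0],"fingers":0.6},{"travel":[0,0,1.5],"delta_rot":[0,0,0],"fingers":0.6},{"travel":[0,0,1],"delta_rot":[0,0,0],"fingers":0.6},{"travel":[0,0,0.5],"delta_rot":[0,0,0],"fingers":0.6},{"travel":[0,0,0],"delta_rot":[0,0,0],"fingers":0.6}]}}

```text
clock: 12.52
eef_pos: [492.8, 354.5, 1.3]
eef_rot: [-3.141, -0.0, 0.016]
wrist_force: [0.5, 0.2, -0.9]
finger_gap: 59.6
```

{"fn": "send_rows", "kwargs": {"plan": [{"travel":[0,0,0.6],"delta_rot":[0,0,0],"fingers":0.6},{"travel":[0,0,0.6],"delta_rot":[0,0,0],"fingers":0.6},{"travel":[0,0,0],"delta_rot":[0,0,0],"fingers":0.6},{"travel":[0,0,0],"delta_rot":[0,0,0],"fingers":-1},{"travel":[0,0,0],"delta_rot":[0,0,0],"fingers":-1},{"travel":[0,0,0],"delta_rot":[0,0,0],"fingers":-1},{"travel":[0,0,0],"delta_rot":[0,0,0],"fingers":-1},{"travel":[0,0,0],"delta_rot":[0,0,0],"fingers":-1},{"travel":[0,0,-10],"delta_rot":[0,0,0],"fingers":-1},{"travel":[0,0,-25],"delta_rot":[0,0,0],"fingers":-1},{"travel":[0,0,-40],"delta_rot":[0,0,0],"fingers":-1},{"travel":[0,0,-40],"delta_rot":[0,0,0],"fingers":-1},{"travel":[0,0,-35],"delta_rot":[0,0,0],"fingers":-1},{"travel":[0,0,0],"delta_rot":[0,0,0],"fingers":-1},{"travel":[0,0,0],"delta_rot":[0,0,0],"fingers":-1}]}}

```text
clock: 14.4
eef_pos: [492.5, 354.3, 149.7]
eef_rot: [3.141, 0.001, 0.016]
wrist_force: [0.0, -0.7, -0.3]
finger_gap: 94.1
```

```bash
python3 - <<'E'
from h import *
c,T=shot('wrist'); P=cloud(c,T)
print('red',rect(P,(493,355),33,50)); print('blue',rect(P,(440,148),28,45))
rel(440,148,150,12)
E
```

```text
red ([492.4, 353.8, 120.4, 60.2, 0.9], 1893, [38.7, 40.3])
blue ([439.6, 145.0, 121.1, 61.9, 11.9], 2116, [33.1, 35.1])
turn first about tool z deg -11.1 then travel [-94.1 190.8  -0.8] clock 14.45 tcp [492.3 354.2 149.2] rot [3.141e+00 1.000e-03 1.600e-02] gap 94.1
```

{"fn": "send_rows", "kwargs": {"plan": [{"travel":[0,0,0],"delta_rot":[0,0,-5.5],"fingers":-1},{"travel":[0,0,0],"delta_rot":[0,0,-5.5],"fingers":-1},{"travel":[-16,32,0],"delta_rot":[0,0,0],"fingers":-1},{"travel":[-16,32,0],"delta_rot":[0,0,0],"fingers":-1},{"travel":[-16,32,0],"delta_rot":[0,0,0],"fingers":-1},{"travel":[-16,32,0],"delta_rot":[0,0,0],"fingers":-1},{"travel":[-16,32,0],"delta_rot":[0,0,0],"fingers":-1},{"travel":[-14,31,0],"delta_rot":[0,0,0],"fingers":-1},{"travel":[0,0,0],"delta_rot":[0,0,0],"fingers":-1},{"travel":[0,0,0],"delta_rot":[0,0,0],"fingers":-1}]}}

```text
clock: 15.7
eef_pos: [440.1, 148.5, 149.7]
eef_rot: [-3.141, 0.001, 0.207]
wrist_force: [-0.4, -0.7, -0.7]
finger_gap: 93.9
```

```bash
python3 - <<'E'
from h import *
c,T=shot('wrist'); P=cloud(c,T); save(c,'blue')
r=rect(P,(440,147),31,45); print('blue',r)
x,y,_,_,a=r[0]; rel(x,y,-4.7,a)
E
```

```text
blue ([439.4, 145.0, 119.8, 60.1, 11.9], 1605, [33.8, 35.4])
turn first about tool z deg 0.0 then travel [ -1.5   3.5 154.4] clock 15.75 tcp [440.1 148.7 149.7] rot [-3.142e+00  1.000e-03  2.080e-01] gap 94.1
```

View pics/blue.png

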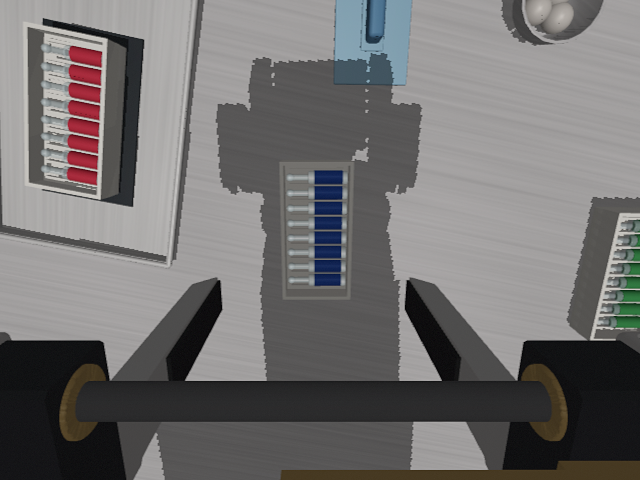

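The wrist view shows the blue-label tray at (316,230), well centred, and the red tray standing on the pad at (75,110). Next I grip and lift.

{"fn": "send_rows", "kwargs": {"plan": [{"travel":[-1.5,3.5,20],"delta_rot":[0,0,0],"fingers":-1},{"travel":[0,0,30],"delta_rot":[0,0,0],"fingers":-1},{"travel":[0,0,30],"delta_rot":[0,0,0],"fingers":-1},{"travel":[0,0,30],"delta_rot":[0,0,0],"fingers":-1},{"travel":[0,0,20],"delta_rot":[0,0,0],"fingers":-1},{"travel":[0,0,15],"delta_rot":[0,0,0],"fingers":-1},{"travel":[0,0,9.5],"delta_rot":[0,0,0],"fingers":-1},{"travel":[0,0,0],"delta_rot":[0,0,0],"fingers":-1},{"travel":[0,0,0],"delta_rot":[0,0,0],"fingers":0.6},{"travel":[0,0,0],"delta_rot":[0,0,0],"fingers":0.6},{"travel":[0,0,0],"delta_rot":[0,0,0],"fingers":0.6},{"travel":[0,0,0],"delta_rot":[0,0,0],"fingers":0.6},{"travel":[0,0,0],"delta_rot":[0,0,0],"fingers":0.6},{"travel":[0,0,0],"delta_rot":[0,0,0],"fingers":0.6},{"travel":[0,0,0],"delta_rot":[0,0,0],"fingers":0.6}]}}

```text
clock: 17.62
eef_pos: [439.5, 144.5, -4.3]
eef_rot: [-3.142, -0.0, 0.208]
wrist_force: [-1.3, 0.5, 5.1]
finger_gap: 59.8
```

```bash
python3 -c "
from h import *
rel(492.4,353.8,110,0.9)"
```

```text
turn first about tool z deg 11.0 then travel [  56.2 -208.5 -114.3] clock 17.62 tcp [439.5 144.5  -4.3] rot [-3.142 -0.     0.208] gap 59.8
```

{"fn": "send_rows", "kwargs": {"plan": [{"travel":[0,0,-5],"delta_rot":[0,0,0],"fingers":0.6},{"travel":[0,0,-15],"delta_rot":[0,0,0],"fingers":0.6},{"travel":[0,0,-25],"delta_rot":[0,0,5.5],"fingers":0.6},{"travel":[0,0,-30],"delta_rot":[0,0,5.5],"fingers":0.6},{"travel":[0,0,-25],"delta_rot":[0,0,0],"fingers":0.6},{"travel":[0,0,-14],"delta_rot":[0,0,0],"fingers":0.6},{"travel":[4,-15,0],"delta_rot":[0,0,0],"fingers":0.6},{"travel":[8,-30,0],"delta_rot":[0,0,0],"fingers":0.6},{"travel":[8,-30,0],"delta_rot":[0,0,0],"fingers":0.6},{"travel":[8,-30,0],"delta_rot":[0,0,0],"fingers":0.6},{"travel":[8,-30,0],"delta_rot":[0,0,0],"fingers":0.6},{"travel":[8,-30,0],"delta_rot":[0,0,0],"fingers":0.6},{"travel":[8,-25,0],"delta_rot":[0,0,0],"fingers":0.6},{"travel":[4.2,-18.5,0],"delta_rot":[0,0,0],"fingers":0.6},{"travel":[0,0,0],"delta_rot":[0,0,0],"fingers":0.6},{"travel":[0,0,0],"delta_rot":[0,0,0],"fingers":0.6}]}}

```text
clock: 19.62
eef_pos: [491.8, 353.5, 108.7]
eef_rot: [3.141, 0.001, 0.016]
wrist_force: [-0.5, 0.8, -1.3]
finger_gap: 59.7
```

```bash
cat > chk.py <<'E'
from h import *
c,T=shot('wrist'); P=cloud(c,T); st=manip.read_state(); x,y,z=st['eef_pos']
Rt=R.from_euler('xyz',st['eef_rot']).as_matrix(); Q=(P-st['eef_pos'])@Rt
# held tray: top rim front edge; drop fingers by keeping |tool y|<34
m=(np.abs(Q[...,1])<33)&(Q[...,2]<-34)&(Q[...,2]>-46)&(np.abs(Q[...,0])<75)
q=Q[m]; print('held tool frame x,y range',np.percentile(q[:,0],[0.5,99.5]).round(1),np.percentile(q[q[:,0]>25][:,1],[0.5,99.5]).round(1),'z',np.percentile(q[:,2],[2,50]).round(1))
f=q[(q[:,0]>45)]; print('front tilt: z vs y slope',np.polyfit(f[:,1],f[:,2],1).round(3))
rel(492.4,353.8,25.6,0.9); print(st['wrist_force'].round(1))
E
python3 chk.py
```

```text
held tool frame x,y range [-60.   60.4] [-29.6  30.3] z [-43.8 -37.7]
front tilt: z vs y slope [ 1.0000e-03 -3.7491e+01]
turn first about tool z deg -0.0 then travel [ 0.4 -0.5 83.4] clock 19.68 tcp [492.  353.3 109. ] rot [3.141e+00 1.000e-03 1.500e-02] gap 59.9
[ 0.7  0.5 -0.3]
```

{"fn": "send_rows", "kwargs": {"plan": [{"travel":[0.5,-0.5,10],"delta_rot":[0,0,0],"fingers":0.6},{"travel":[0,0,20],"delta_rot":[0,0,0],"fingers":0.6},{"travel":[0,0,20],"delta_rot":[0,0,0],"fingers":0.6},{"travel":[0,0,10],"delta_rot":[0,0,0],"fingers":0.6},{"travel":[0,0,6],"delta_rot":[0,0,0],"fingers":0.6},{"travel":[0,0,4],"delta_rot":[0,0,0],"fingers":0.6},{"travel":[0,0,3],"delta_rot":[0,0,0],"fingers":0.6},{"travel":[0,0,2],"delta_rot":[0,0,0],"fingers":0.6},{"travel":[0,0,1.5],"delta_rot":[0,0,0],"fingers":0.6},{"travel":[0,0,1],"delta_rot":[0,0,0],"fingers":0.6},{"travel":[0,0,0],"delta_rot":[0,0,0],"fingers":0.6},{"travel":[0,0,0],"delta_rot":[0,0,0],"fingers":0.6}]}}

```text
clock: 21.18
eef_pos: [492.8, 354.3, 32.1]
eef_rot: [-3.142, -0.0, 0.016]
wrist_force: [-0.6, 0.2, -0.2]
finger_gap: 60.2
```

{"fn": "send_rows", "kwargs": {"plan": [{"travel":[0,0,0.6],"delta_rot":[0,0,0],"fingers":0.6},{"travel":[0,0,0.6],"delta_rot":[0,0,0],"fingers":0.6},{"travel":[0,0,0],"delta_rot":[0,0,0],"fingers":0.6},{"travel":[0,0,0],"delta_rot":[0,0,0],"fingers":-1},{"travel":[0,0,0],"delta_rot":[0,0,0],"fingers":-1},{"travel":[0,0,0],"delta_rot":[0,0,0],"fingers":-1},{"travel":[0,0,0],"delta_rot":[0,0,0],"fingers":-1},{"travel":[0,0,0],"delta_rot":[0,0,0],"fingers":-1},{"travel":[0,0,-10],"delta_rot":[0,0,0],"fingers":-1},{"travel":[0,0,-25],"delta_rot":[0,0,0],"fingers":-1},{"travel":[0,0,-40],"delta_rot":[0,0,0],"fingers":-1},{"travel":[0,0,-40],"delta_rot":[0,0,0],"fingers":-1},{"travel":[0,0,-25],"delta_rot":[0,0,0],"fingers":-1},{"travel":[0,0,0],"delta_rot":[0,0,0],"fingers":-1},{"travel":[0,0,0],"delta_rot":[0,0,0],"fingers":-1}]}}

```text
clock: 23.05
eef_pos: [492.4, 354.1, 169.9]
eef_rot: [3.141, 0.001, 0.016]
wrist_force: [0.9, -0.7, 0.0]
finger_gap: 93.9
```

```bash
python3 - <<'E'
from h import *
c,T=shot('wrist'); P=cloud(c,T)
print('blue on red',rect(P,(493,355),62,78))
s,T=shot('scene'); P=cloud(s,T); print('amber',rect(P,(659,-135),31,45))
rel(659,-136,171,-4.6)
E
```

```text
blue on red ([493.0, 353.6, 120.5, 60.2, 1.0], 2178, [68.5, 70.2])
amber ([658.4, -135.1, 120.8, 65.7, -5.6], 140, [33.4, 37.1])
turn first about tool z deg 5.5 then travel [205.4 475.1  -1.5] clock 23.15 tcp [492.4 354.  169.5] rot [3.141e+00 2.000e-03 1.600e-02] gap 94.4
```

{"fn": "send_rows", "kwargs": {"plan": [{"travel":[0,0,0],"delta_rot":[0,0,5.5],"fingers":-1},{"travel":[16,36,0],"delta_rot":[0,0,0],"fingers":-1},{"travel":[16,37,0],"delta_rot":[0,0,0],"fingers":-1},{"travel":[16,37,0],"delta_rot":[0,0,0],"fingers":-1},{"travel":[16,37,0],"delta_rot":[0,0,0],"fingers":-1},{"travel":[16,37,0],"delta_rot":[0,0,0],"fingers":-1},{"travel":[16,37,0],"delta_rot":[0,0,0],"fingers":-1},{"travel":[16,37,0],"delta_rot":[0,0,0],"fingers":-1},{"travel":[16,37,0],"delta_rot":[0,0,0],"fingers":-1},{"travel":[16,37,0],"delta_rot":[0,0,0],"fingers":-1},{"travel":[16,37,0],"delta_rot":[0,0,0],"fingers":-1},{"travel":[16,37,0],"delta_rot":[0,0,0],"fingers":-1},{"travel":[16,36,0],"delta_rot":[0,0,0],"fingers":-1},{"travel":[13.5,33,0],"delta_rot":[0,0,0],"fingers":-1},{"travel":[0,0,0],"delta_rot":[0,0,0],"fingers":-1},{"travel":[0,0,0],"delta_rot":[0,0,0],"fingers":-1}]}}

```text
clock: 25.15
eef_pos: [659.2, -135.0, 170.0]
eef_rot: [-3.141, 0.001, -0.08]
wrist_force: [-0.5, -0.1, 0.1]
finger_gap: 93.8
```

```bash
python3 - <<'E'
from h import *
c,T=shot('wrist'); P=cloud(c,T); save(c,'amber')
r=rect(P,(659,-136),31,45); print('amber',r)
x,y,_,_,a=r[0]; rel(x,y,-4.7,a)
E
```

```text
amber ([657.5, -138.4, 120.1, 60.1, -4.6], 1384, [33.8, 35.3])
turn first about tool z deg 0.0 then travel [ -1.5   3.9 175.1] clock 25.2 tcp [ 659.3 -134.7  170.4] rot [-3.141e+00  1.000e-03 -8.000e-02] gap 94.3
```

View pics/amber.png

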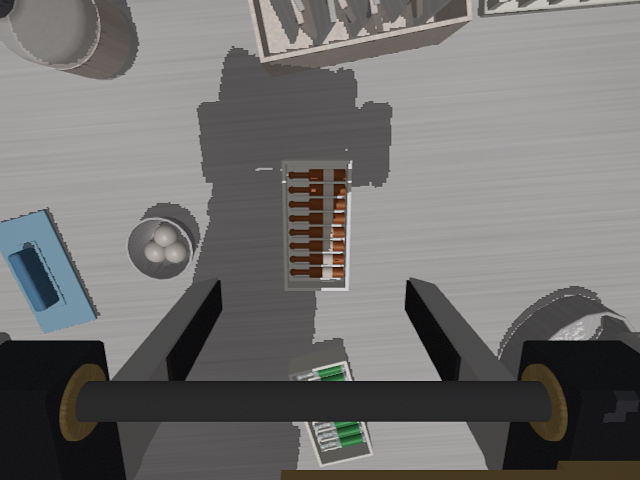

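The wrist view shows the amber tray at (317,226), clear of the gallipot at (165,248) and the green tray at (335,410). Next I grip.

{"fn": "send_rows", "kwargs": {"plan": [{"travel":[-1.5,3.9,20],"delta_rot":[0,0,0],"fingers":-1},{"travel":[0,0,35],"delta_rot":[0,0,0],"fingers":-1},{"travel":[0,0,35],"delta_rot":[0,0,0],"fingers":-1},{"travel":[0,0,35],"delta_rot":[0,0,0],"fingers":-1},{"travel":[0,0,25],"delta_rot":[0,0,0],"fingers":-1},{"travel":[0,0,15],"delta_rot":[0,0,0],"fingers":-1},{"travel":[0,0,10],"delta_rot":[0,0,0],"fingers":-1},{"travel":[0,0,0],"delta_rot":[0,0,0],"fingers":-1},{"travel":[0,0,0],"delta_rot":[0,0,0],"fingers":0.6},{"travel":[0,0,0],"delta_rot":[0,0,0],"fingers":0.6},{"travel":[0,0,0],"delta_rot":[0,0,0],"fingers":0.6},{"travel":[0,0,0],"delta_rot":[0,0,0],"fingers":0.6},{"travel":[0,0,0],"delta_rot":[0,0,0],"fingers":0.6},{"travel":[0,0,0],"delta_rot":[0,0,0],"fingers":0.6},{"travel":[0,0,0],"delta_rot":[0,0,0],"fingers":0.6}]}}

```text
clock: 27.08
eef_pos: [657.8, -139.4, -3.9]
eef_rot: [-3.142, -0.0, -0.08]
wrist_force: [-1.3, 0.6, 4.6]
finger_gap: 59.7
```

```bash
python3 -c "
from h import *
rel(493,353.7,135,0.9)"
```

```text
turn first about tool z deg -5.5 then travel [-157.1 -495.6 -138.9] clock 27.07 tcp [ 657.8 -139.4   -3.9] rot [-3.142 -0.    -0.08 ] gap 59.7
```

{"fn": "send_rows", "kwargs": {"plan": [{"travel":[0,0,-5],"delta_rot":[0,0,0],"fingers":0.6},{"travel":[0,0,-15],"delta_rot":[0,0,0],"fingers":0.6},{"travel":[0,0,-30],"delta_rot":[0,0,-5.5],"fingers":0.6},{"travel":[0,0,-30],"delta_rot":[0,0,0],"fingers":0.6},{"travel":[0,0,-30],"delta_rot":[0,0,0],"fingers":0.6},{"travel":[0,0,-20],"delta_rot":[0,0,0],"fingers":0.6},{"travel":[0,0,-9],"delta_rot":[0,0,0],"fingers":0.6}]}}

```text
clock: 27.95
eef_pos: [657.9, -139.5, 136.2]
eef_rot: [3.141, -0.001, 0.016]
wrist_force: [-0.3, 0.2, -1.6]
finger_gap: 59.9
```

{"fn": "send_rows", "kwargs": {"plan": [{"travel":[-5,-15,0],"delta_rot":[0,0,0],"fingers":0.6},{"travel":[-10,-32,0],"delta_rot":[0,0,0],"fingers":0.6},{"travel":[-10,-32,0],"delta_rot":[0,0,0],"fingers":0.6},{"travel":[-10,-32,0],"delta_rot":[0,0,0],"fingers":0.6},{"travel":[-10,-32,0],"delta_rot":[0,0,0],"fingers":0.6},{"travel":[-10,-32,0],"delta_rot":[0,0,0],"fingers":0.6},{"travel":[-10,-32,0],"delta_rot":[0,0,0],"fingers":0.6},{"travel":[-10,-32,0],"delta_rot":[0,0,0],"fingers":0.6},{"travel":[-10,-32,0],"delta_rot":[0,0,0],"fingers":0.6},{"travel":[-10,-32,0],"delta_rot":[0,0,0],"fingers":0.6},{"travel":[-10,-32,0],"delta_rot":[0,0,0],"fingers":0.6},{"travel":[-10,-32,0],"delta_rot":[0,0,0],"fingers":0.6},{"travel":[-10,-32,0],"delta_rot":[0,0,0],"fingers":0.6},{"travel":[-10,-32,0],"delta_rot":[0,0,0],"fingers":0.6},{"travel":[-10,-32,0],"delta_rot":[0,0,0],"fingers":0.6},{"travel":[-8,-21,0],"delta_rot":[0,0,0],"fingers":0.6},{"travel":[-4,-11.5,0],"delta_rot":[0,0,0],"fingers":0.6},{"travel":[0,0,0],"delta_rot":[0,0,0],"fingers":0.6},{"travel":[0,0,0],"delta_rot":[0,0,0],"fingers":0.6}]}}

```text
clock: 30.32
eef_pos: [493.3, 352.8, 134.8]
eef_rot: [3.141, 0.0, 0.015]
wrist_force: [-0.0, 0.5, -1.3]
finger_gap: 60.0
```

```bash
sed -i 's/^rel(492.4.*$/rel(493,353.7,60.5,0.9)/' chk.py; python3 chk.py
```

```text
held tool frame x,y range [-60.8  59.7] [-29.5  30.4] z [-43.7 -37.7]
front tilt: z vs y slope [-1.0000e-03 -3.7471e+01]
turn first about tool z deg -0.1 then travel [-0.4 -1.  74.3] clock 30.38 tcp [493.4 352.7 134.8] rot [ 3.141 -0.     0.015] gap 60.0
```

{"fn": "send_rows", "kwargs": {"plan": [{"travel":[-0.4,-0.9,10],"delta_rot":[0,0,0],"fingers":0.6},{"travel":[0,0,20],"delta_rot":[0,0,0],"fingers":0.6},{"travel":[0,0,17],"delta_rot":[0,0,0],"fingers":0.6},{"travel":[0,0,10],"delta_rot":[0,0,0],"fingers":0.6},{"travel":[0,0,5],"delta_rot":[0,0,0],"fingers":0.6},{"travel":[0,0,4],"delta_rot":[0,0,0],"fingers":0.6},{"travel":[0,0,3],"delta_rot":[0,0,0],"fingers":0.6},{"travel":[0,0,2],"delta_rot":[0,0,0],"fingers":0.6},{"travel":[0,0,1.5],"delta_rot":[0,0,0],"fingers":0.6},{"travel":[0,0,0],"delta_rot":[0,0,0],"fingers":0.6},{"travel":[0,0,0],"delta_rot":[0,0,0],"fingers":0.6}]}}

```text
clock: 31.75
eef_pos: [492.6, 354.5, 62.5]
eef_rot: [-3.142, -0.0, 0.016]
wrist_force: [-0.1, -0.8, -1.1]
finger_gap: 59.3
```

{"fn": "send_rows", "kwargs": {"plan": [{"travel":[0,0,0.6],"delta_rot":[0,0,0],"fingers":0.6},{"travel":[0,0,0.6],"delta_rot":[0,0,0],"fingers":0.6},{"travel":[0,0,0.3],"delta_rot":[0,0,0],"fingers":0.6},{"travel":[0,0,0],"delta_rot":[0,0,0],"fingers":0.6},{"travel":[0,0,0],"delta_rot":[0,0,0],"fingers":-1},{"travel":[0,0,0],"delta_rot":[0,0,0],"fingers":-1},{"travel":[0,0,0],"delta_rot":[0,0,0],"fingers":-1},{"travel":[0,0,0],"delta_rot":[0,0,0],"fingers":-1},{"travel":[0,0,0],"delta_rot":[0,0,0],"fingers":-1},{"travel":[0,0,-10],"delta_rot":[0,0,0],"fingers":-1},{"travel":[0,0,-25],"delta_rot":[0,0,0],"fingers":-1},{"travel":[0,0,-35],"delta_rot":[0,0,0],"fingers":-1},{"travel":[0,0,-35],"delta_rot":[0,0,0],"fingers":-1},{"travel":[0,0,-25],"delta_rot":[0,0,0],"fingers":-1},{"travel":[0,0,0],"delta_rot":[0,0,0],"fingers":-1},{"travel":[0,0,0],"delta_rot":[0,0,0],"fingers":-1}]}}

```text
clock: 33.75
eef_pos: [492.2, 354.2, 190.0]
eef_rot: [3.141, 0.001, 0.016]
wrist_force: [0.3, 0.0, 0.3]
finger_gap: 93.5
```

```bash
python3 - <<'E'
from h import *
c,T=shot('wrist'); P=cloud(c,T)
print('amber on blue',rect(P,(493,355),92,108))
rel(627,138,170,11.5)
E
```

```text
amber on blue ([492.0, 353.8, 120.5, 60.1, 0.9], 2249, [98.6, 100.3])
turn first about tool z deg -10.6 then travel [ 89.  238.7  19.6] clock 33.8 tcp [492.2 354.2 189.6] rot [3.141e+00 2.000e-03 1.600e-02] gap 94.3
```

{"fn": "send_rows", "kwargs": {"plan": [{"travel":[0,0,0],"delta_rot":[0,0,-5.3],"fingers":-1},{"travel":[0,0,0],"delta_rot":[0,0,-5.3],"fingers":-1},{"travel":[13,34,0],"delta_rot":[0,0,0],"fingers":-1},{"travel":[13,34,0],"delta_rot":[0,0,0],"fingers":-1},{"travel":[13,34,0],"delta_rot":[0,0,0],"fingers":-1},{"travel":[13,34,0],"delta_rot":[0,0,0],"fingers":-1},{"travel":[13,34,5],"delta_rot":[0,0,0],"fingers":-1},{"travel":[13,34,7],"delta_rot":[0,0,0],"fingers":-1},{"travel":[11,34,8],"delta_rot":[0,0,0],"fingers":-1},{"travel":[0,0,0],"delta_rot":[0,0,0],"fingers":-1},{"travel":[0,0,0],"delta_rot":[0,0,0],"fingers":-1}]}}

```text
clock: 35.17
eef_pos: [626.8, 139.4, 170.2]
eef_rot: [-3.141, 0.001, 0.201]
wrist_force: [0.1, -0.2, -1.1]
finger_gap: 94.0
```

```bash
python3 - <<'E'
from h import *
c,T=shot('wrist'); P=cloud(c,T); save(c,'lid')
hsv=cv2.cvtColor(c['color'],cv2.COLOR_RGB2HSV); m=(hsv[...,0]>92)&(hsv[...,0]<118)&(hsv[...,1]>70)
print('plate',rect(P[m],(627,137),3,40)); r=rect(P[m],(627,138),26,40,50); print('fin',r)
x,y,_,_,a=r[0]; rel(x,y,-1,a)
E
```

```text
plate ([625.9, 138.9, 119.7, 58.8, 11.2], 7284, [8.1, 32.3])
fin ([625.8, 138.4, 59.9, 12.0, 11.3], 871, [31.5, 33.2])
turn first about tool z deg 0.2 then travel [ -1.2   1.2 171.6] clock 35.23 tcp [626.8 139.8 170.6] rot [-3.141  0.     0.201] gap 94.2
```

View pics/lid.png

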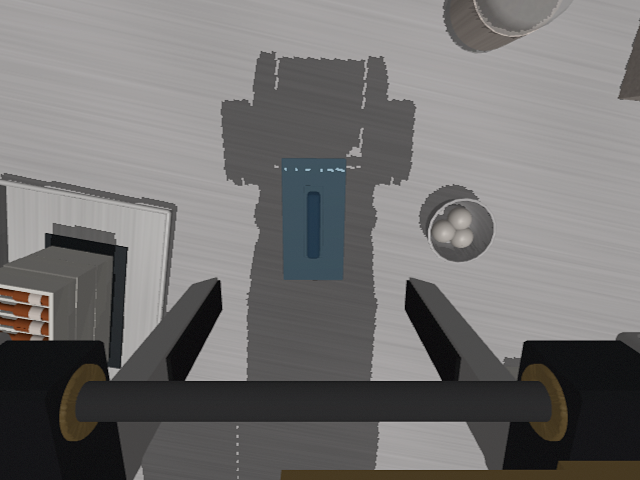

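The wrist view shows the pale-blue lid at (314,220). Its fin measures 59.9 x 12.0 mm, so this is the lid and not the yellow decoy. Next I grip the fin.

{"fn": "send_rows", "kwargs": {"plan": [{"travel":[-1.2,1.2,20],"delta_rot":[0,0,0.2],"fingers":-1},{"travel":[0,0,35],"delta_rot":[0,0,0],"fingers":-1},{"travel":[0,0,35],"delta_rot":[0,0,0],"fingers":-1},{"travel":[0,0,35],"delta_rot":[0,0,0],"fingers":-1},{"travel":[0,0,25],"delta_rot":[0,0,0],"fingers":-1},{"travel":[0,0,12],"delta_rot":[0,0,0],"fingers":-1},{"travel":[0,0,9.5],"delta_rot":[0,0,0],"fingers":-1},{"travel":[0,0,0],"delta_rot":[0,0,0],"fingers":0.5},{"travel":[0,0,0],"delta_rot":[0,0,0],"fingers":1},{"travel":[0,0,0],"delta_rot":[0,0,0],"fingers":1},{"travel":[0,0,0],"delta_rot":[0,0,0],"fingers":1},{"travel":[0,0,0],"delta_rot":[0,0,0],"fingers":1},{"travel":[0,0,0],"delta_rot":[0,0,0],"fingers":1},{"travel":[0,0,0],"delta_rot":[0,0,0],"fingers":1},{"travel":[0,0,0],"delta_rot":[0,0,0],"fingers":1},{"travel":[0,0,0],"delta_rot":[0,0,0],"fingers":1},{"travel":[0,0,0],"delta_rot":[0,0,0],"fingers":1},{"travel":[0,0,0],"delta_rot":[0,0,0],"fingers":1},{"travel":[0,0,0],"delta_rot":[0,0,0],"fingers":1}]}}

```text
clock: 37.6
eef_pos: [626.3, 137.6, -0.7]
eef_rot: [-3.142, -0.0, 0.197]
wrist_force: [-0.2, 0.2, 0.1]
finger_gap: 11.6
```

```bash
python3 -c "
from h import *
rel(492,353.8,160,0.9)"
```

```text
turn first about tool z deg 10.4 then travel [-130.9 -218.3 -160.7] clock 37.6 tcp [626.3 137.6  -0.7] rot [-3.142 -0.     0.197] gap 11.6
```

{"fn": "send_rows", "kwargs": {"plan": [{"travel":[0,0,-5],"delta_rot":[0,0,0],"fingers":1},{"travel":[0,0,-15],"delta_rot":[0,0,0],"fingers":1},{"travel":[0,0,-30],"delta_rot":[0,0,5.2],"fingers":1},{"travel":[0,0,-35],"delta_rot":[0,0,5.2],"fingers":1},{"travel":[0,0,-35],"delta_rot":[0,0,0],"fingers":1},{"travel":[0,0,-30],"delta_rot":[0,0,0],"fingers":1},{"travel":[0,0,-11],"delta_rot":[0,0,0],"fingers":1},{"travel":[-9,-15,0],"delta_rot":[0,0,0],"fingers":1},{"travel":[-18,-30,0],"delta_rot":[0,0,0],"fingers":1},{"travel":[-18,-30,0],"delta_rot":[0,0,0],"fingers":1},{"travel":[-18,-30,0],"delta_rot":[0,0,0],"fingers":1},{"travel":[-18,-30,0],"delta_rot":[0,0,0],"fingers":1},{"travel":[-18,-30,0],"delta_rot":[0,0,0],"fingers":1},{"travel":[-18,-30,0],"delta_rot":[0,0,0],"fingers":1},{"travel":[-9,-15,0],"delta_rot":[0,0,0],"fingers":1},{"travel":[-5,-8,0],"delta_rot":[0,0,0],"fingers":1},{"travel":[0,0,0],"delta_rot":[0,0,0],"fingers":1},{"travel":[0,0,0],"delta_rot":[0,0,0],"fingers":1}]}}

```text
clock: 39.85
eef_pos: [492.3, 352.8, 160.2]
eef_rot: [3.141, 0.0, 0.015]
wrist_force: [0.1, 0.1, -1.0]
finger_gap: 12.1
```

```bash
python3 - <<'E'
from h import *
c,T=shot('wrist'); P=cloud(c,T); save(c,'lid2'); st=manip.read_state()
hsv=cv2.cvtColor(c['color'],cv2.COLOR_RGB2HSV); m=(hsv[...,0]>92)&(hsv[...,0]<118)&(hsv[...,1]>70)
z=st['eef_pos'][2]; r=rect(P[m],(492,354),z+3,z+14); print('plate',r)
q=P[m&(np.abs(P[...,2]-z-8)<5)&(np.hypot(P[...,0]-492,P[...,1]-354)<80)]; A=np.c_[q[:,:2]-q[:,:2].mean(0),np.ones(len(q))]; print('tilt',np.linalg.lstsq(A,q[:,2],rcond=None)[0].round(3))
rel(492,353.8,94.3,0.9)
E
```

```text
plate ([494.8, 352.4, 115.2, 59.5, 0.8], 12774, [168.9, 171.1])
tilt [-2.00000e-03  0.00000e+00  1.68943e+02]
turn first about tool z deg -0.1 then travel [-0.3 -1.1 66. ] clock 39.9 tcp [492.4 352.7 160.3] rot [3.141 0.    0.015] gap 12.1
```

View pics/lid2.png

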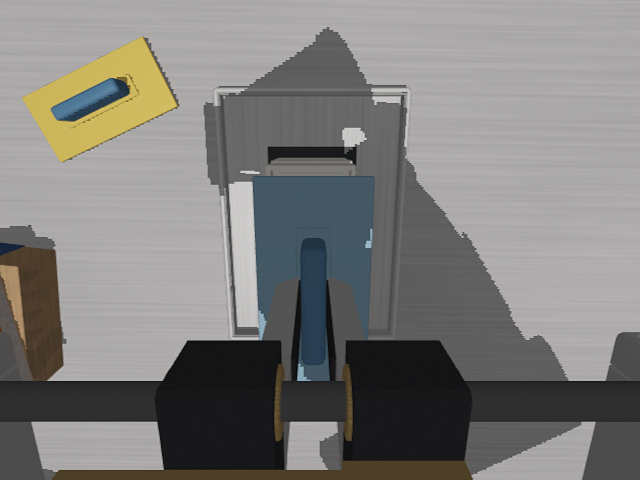

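The lid is held level, its front edge at (313,178), with the stack below it at (312,165). Lowering.

{"fn": "send_rows", "kwargs": {"plan": [{"travel":[-0.4,-1.2,10],"delta_rot":[0,0,0],"fingers":1},{"travel":[0,0,20],"delta_rot":[0,0,0],"fingers":1},{"travel":[0,0,12],"delta_rot":[0,0,0],"fingers":1},{"travel":[0,0,8],"delta_rot":[0,0,0],"fingers":1},{"travel":[0,0,5],"delta_rot":[0,0,0],"fingers":1},{"travel":[0,0,3.5],"delta_rot":[0,0,0],"fingers":1},{"travel":[0,0,2.5],"delta_rot":[0,0,0],"fingers":1},{"travel":[0,0,2],"delta_rot":[0,0,0],"fingers":1},{"travel":[0,0,1],"delta_rot":[0,0,0],"fingers":1},{"travel":[0,0,0],"delta_rot":[0,0,0],"fingers":1},{"travel":[0,0,0],"delta_rot":[0,0,0],"fingers":1}]}}

```text
clock: 41.28
eef_pos: [491.5, 354.7, 96.5]
eef_rot: [-3.141, -0.0, 0.016]
wrist_force: [-0.4, -0.2, -0.3]
finger_gap: 11.8
```

{"fn": "send_rows", "kwargs": {"plan": [{"travel":[0,0,0.6],"delta_rot":[0,0,0],"fingers":1},{"travel":[0,0,0.6],"delta_rot":[0,0,0],"fingers":1},{"travel":[0,0,0.5],"delta_rot":[0,0,0],"fingers":1},{"travel":[0,0,0],"delta_rot":[0,0,0],"fingers":1},{"travel":[0,0,0],"delta_rot":[0,0,0],"fingers":-1},{"travel":[0,0,0],"delta_rot":[0,0,0],"fingers":-1},{"travel":[0,0,0],"delta_rot":[0,0,0],"fingers":-1},{"travel":[0,0,0],"delta_rot":[0,0,0],"fingers":-1},{"travel":[0,0,0],"delta_rot":[0,0,0],"fingers":-1},{"travel":[0,0,0],"delta_rot":[0,0,0],"fingers":-1},{"travel":[0,0,-10],"delta_rot":[0,0,0],"fingers":-1},{"travel":[0,0,-25],"delta_rot":[0,0,0],"fingers":-1},{"travel":[0,0,-35],"delta_rot":[0,0,0],"fingers":-1},{"travel":[0,0,-35],"delta_rot":[0,0,0],"fingers":-1},{"travel":[0,0,-15],"delta_rot":[0,0,0],"fingers":-1},{"travel":[0,0,0],"delta_rot":[0,0,0],"fingers":-1},{"travel":[0,0,0],"delta_rot":[0,0,0],"fingers":-1}]}}

```text
clock: 43.4
eef_pos: [491.1, 354.4, 213.1]
eef_rot: [3.14, 0.002, 0.016]
wrist_force: [0.5, -0.1, -0.4]
finger_gap: 94.2
```

```bash
python3 - <<'E'
from h import *
c,T=shot('wrist'); P=cloud(c,T); st=manip.read_state()
hsv=cv2.cvtColor(c['color'],cv2.COLOR_RGB2HSV); m=(hsv[...,0]>92)&(hsv[...,0]<118)&(hsv[...,1]>70)
print('plate (top expect 103)',rect(P[m],(492,354),97,109)); print('fin (top 127)',rect(P[m],(492,354),121,132,50))
s,T=shot('side'); im=np.hstack([cv2.resize(c['color'],(400,300)),cv2.resize(s['color'][220:400,200:440],(400,300))]); cv2.imwrite('pics/end.png',im[...,::-1])
P=cloud(s,T); print('green',rect(P,(457,-138),26,45),'gp',rect(P,(649,9),20,45,60)); print(st['clock'],st['eef_pos'],st['finger_gap'])
E
```

```text
plate (top expect 103) ([491.8, 353.8, 117.8, 59.8, 1.1], 6414, [103.0, 105.4])
fin (top 127) ([491.8, 354.2, 59.3, 11.2, 1.2], 1105, [126.6, 128.1])
green ([459.2, -135.2, 120.1, 70.7, 11.5], 375, [30.2, 37.8]) gp ([651.2, 11.2, 66.5, 57.1, -78.2], 249, [28.2, 37.5])
43.45 [491.05166339 354.41292688 213.08123048] 93.93448603881156
```

View pics/end.png

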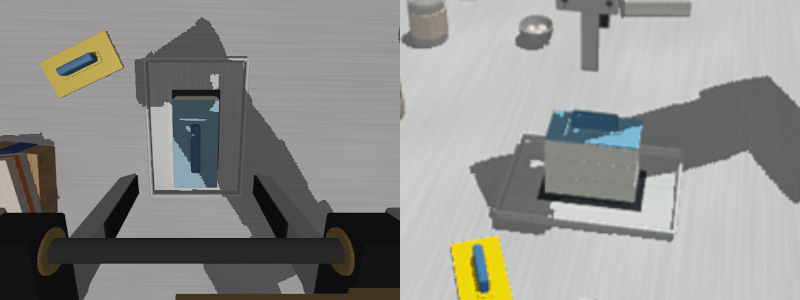

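The pictures show the stack standing closed and square on the pad. The lid plate top is at 103.0 mm and the fin top at 126.6 mm, as expected when everything is seated, and the bystanders haven't moved. Handing in.

```bash
python3 -c "
from cell import manip
print(manip.sign_off())"
```

```text
the job is handed in; nothing more can be done
None
```

The stack is on the pad: red-label tray, blue-label tray, amber tray, then the pale-blue lid. I handed it in at about 43 s; no verdict was reported.

**Last checks (wrist camera):**

| Part | Top height measured (mm) | Top height expected (mm) | Centre x, y (mm) | Yaw (°) |
|---|---|---|---|---|
| Red tray | 38.7 | 39 | 492.4, 353.8 | 0.9 |
| Blue tray | 68.5 | 69 | 493.0, 353.6 | 1.0 |
| Amber tray | 98.6 | 99 | 492.0, 353.8 | 0.9 |
| Lid plate | 103.0 | 103 | 491.8, 353.8 | 1.1 |

- **Pad:** the closest look put its centre at about (492, 354), yaw about 0.8°, so every part is within about 1–2 mm of it. The outside cameras put the pad 1–3 mm off that in y.
- **Bystanders:** the green tray and gallipot are where they were, to within the measurement (about 2 mm). I did not re-measure the kidney dish, but the arm never went near it.
- **Lid:** the fin top was at 126.6 mm (127 expected), and the gripper was open and clear above the stack.

**What disagreed:** the stated fingertip position (19 mm ahead of the TCP) was wrong. Depth from both the wrist and side cameras put the tips about 14 mm behind it. My first close on the red tray therefore shut in the air above it without touching anything. I opened, went about 30 mm lower, and used the measured value from then on.

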